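Lay the battery pack down in its case and flip the lid shut

ROBOT

A 7-joint arm with a two-finger parallel gripper is mounted at the origin on the work surface. World frame = base frame: x ahead of the robot, y to its left, z up, the work surface at z = 0. Lengths are in m, angles in rad, forces in N, time in s.
With the tool pointing down it reaches from about 0.425 to 0.925 m from the base axis. Payload 6.8 kg.
Tool frame: the origin (TCP) lies between the finger pads; the fingertips stand 17 mm ahead of it and the grasp point (between the pads) lies 2 mm behind it; z points along the fingers, x is the direction in which the jaws open and shut, and the axes are right-handed (so a half turn about z gives the same grasp; the last joint's range is limited). The gripper opens to 85 mm and grips with 20 to 120 N. Pads are 22 mm wide; open, the fingers measure 114 mm over their backs; the gripper's body (76 mm by 85 mm) begins 54 mm behind the grasp point. The pads swing forward as they close: fully open they stand 13 mm farther back than shut.
Start: joints at [-1.252, 0.477, 0.022, 1.555, -0.011, 1.109, -0.083], TCP at [0.279, 0.614, 0.248] pointing down, gripper open.
Joint ranges: [-2.96, 2.96], [-0.34, 2.1], [-1.41, 1.46], [0.24, 2.44], [-1.37, 4.51], [0.17, 1.92], [-2.96, 2.96]. Speed limits (rad/s): [2.39, 2.39, 3.14, 3.14, 3.14, 3.14, 3.14].

INTERFACE

Orientations are given as a unit quaternion [w, x, y, z].
In Python, from station import readout, read_camera, get_calibration, bot, models gives the robot as it stands.
- The arm moves only by the tool carry_out, never from a script. Its argument "deltas" is a list of rows, each a list of 2 entries, a list of its own where there are three numbers: the shift along the tool's x, y, z in cm, then the turn about the tool's z in degrees. A call has 1 to 10 rows; each row is the pose to reach, as a shift and turn from the pose measured when the call began, along the tool's axes at that moment; what a row does not reach only later rows make up. A row lasts 1/8 s, in which the tool goes at most 62.5 mm and 10.7 degrees, less where a joint would pass 70% of its speed; a pose out of reach is approached as far as the arm can. A call with a gripper value outside its range is refused whole. "hand" is the opening, from 0 (shut) to 1 (fully open), set as the call begins (left out, the last holds). The fingers move at their own pace and stop on an object; "newtons" is the grip in N (left out, the last holds). Time passes only in rows, so rows that repeat a pose let the fingers close. It gives the time, the measured TCP pose, the force and the opening at its end, in the units of the state.
- readout.get_obs(): the state, without advancing time (a new reading comes with each control period).
- read_camera(name): name is "scene" or "top"; returns the picture (384x512x3 uint8, red, green, blue); there is no depth.
- get_calibration(name): a dict with "fov_y" (degrees; the focal length in pixels is half the picture's height over the tangent of half this angle, whatever the lens; pixels are square), "cx", "cy" (the principal point, pixels), "D" ([k1, k2, p1, p2, k3] as OpenCV has them; the pictures are not rectified), "world_from_camera" (4x4, takes a point from camera to world coordinates). Camera axes: x right, y down, z forward; pixel columns grow to the right and rows downward; lengths in m; the calibration is good to about 2 mm. A picture is of the moment at which its call begins. get_calibration takes no time and is no camera call.
- bot.hand_in(): hands the job in, once; it reports no verdict.
Trained networks look in the newest picture that a camera, given by its name, has taken for a name from the list of things; names that differ only in an ending like _2 or _b are one class to them, and where a whole thing is asked for, a point or a joint stands for the part that bears it (a point fixed in the world has none). Each returns a list of dicts, best first, with "score" (0 to 1); they miss things now and then, are a little off and sometimes report something else, mostly with a low value. They report only what shows in the picture. A call takes as long as a camera call. They do not tell look-alikes from the thing itself.
- models.spot_in(query, camera): "centre" ([row, column] in pixels, amid what is visible of it).
The state is a dict: "t": time; "q": joint angles; "joint_vel": joint speeds; "joint_torque": joint torques, N m; "eef_pos": TCP position; "tool_rot": TCP orientation; "contact_force": force on the tool from outside, world axes, zero at the start; "torque": the same for the moment, N m; "gripper_width": opening from 0.0 (shut) to 1.0 (fully open).
Only numpy, scipy, OpenCV 4.12 (cv2) and the standard library are available. Lean on these libraries where they do the work, as an engineer would, in place of code of your own. Each camera call takes 0.05 s, during which the arm holds its last target. There are 200 camera calls.

TASK

One of the two battery packs in the open printed case was left standing on end: tip it over with a gentle fingertip push towards the hinged lid so that it lies flat on the floor of its bay, then push the lid over until it is fully shut. Only push: do not grip or lift either pack, and leave the pack that already lies flat and everything around the case where they are.

Things in the scene. Friction and masses are not known exactly. Their poses are not given: they have to be found in the camera images.
- case: Yellow printed open box, fixed to the table on a thin blue mat (300 x 370 mm, under 2 mm): 150 mm deep (its x), 250 mm wide (its y), 40 mm high, walls and floor 5 mm. A 5 mm wall of the same height along x at y = 0 parts it into a left and a right bay. Origin: centre of its underside. -x is its front wall, facing roughly the robot; +x is the side of the lid's hinge. Inner floor 5 mm above the origin.
- lid (a joint): Angle of the flat yellow lid (150 x 250 x 6 mm, no handle) about the hinge along the case's far (+x) rim: 0 fully shut, lying on the rim with its outer face at 46 mm height; about 1.57 standing upright; more leans away from the robot; stop at 1.9. The hinge is stiff: the lid stays where it is left, and about 1 to 2 N at its free edge moves it. It starts near upright.
- lid_hinge (a point): Fixed point at the middle of the hinge line, 75 mm along +x and 40 mm above the case's origin. The lid's inner face passes through the line; the outer face is 6 mm from it.
- lid_edge (a point): Middle of the lid's free edge, 150 mm from the hinge line, halfway through the lid's thickness.
- pack: The standing pack: black plastic block, as it stands 28 mm thick (its x), 80 mm wide (its y), 66 mm tall (its z), about 0.15 to 0.3 kg, with two brass contacts on top and a grey label on the face that looks to -x (the case's front). Loose, in the left or the right bay, its top 71 mm above the table. Origin: centre of the end it stands on. Its +x points to the lid; once tipped over towards the lid it lies with the label up and its x axis pointing down.
- pack_center (a point): Centre of the standing pack's block, 33 mm along its z from its origin; 38 mm above the table as it stands, 19 mm once it lies in the case.
- flat_pack: The other pack, same block, already lying flat in the other bay: 66 (x) x 80 (y) x 28 mm (z), label up. Loose. Origin: centre of its underside. To be left alone.
- spray: White spray bottle with a red trigger, standing, 72 mm across, 200 mm tall; origin: centre of its base. Bystander, off the left (+y) rear corner of the case.
- tape: Pale roll of tape lying flat, 90 mm across, 22 mm high; origin: centre of its underside. Bystander, left of the case.
- driver: Screwdriver, 180 mm long, lying; origin: on its underside at mid length. Bystander, right (-y) of the case.
- cup: White cup, 64 mm across, 70 mm tall; origin: centre of its base. Bystander, off the right rear corner of the case.
- pen: White pen with a blue end, 137 mm long, 10 mm thick, lying across in front of the case; origin: on its underside near mid length. Bystander.
- pawn: Yellow printed game pawn, 44 mm across, 70 mm tall, standing; origin: centre of its base. Bystander, off the left front corner of the case.
There are look-alikes about, which are no part of the job. What is shaped like the pack but green or purple is not meant.

How it is judged:
On the way, in this order (a step that is already met when the one before it is completed fails the run):
1. the standing pack is tipped over flat on the floor of its bay, label up, while the lid is still open (angle between pack's own x axis and vertical above 3.02 rad and z of pack_center in the frame of case below 0.03 m and x of pack_center in the frame of case between -0.07 and 0.07 m and y of pack_center in the frame of case between -0.12 and 0.12 m and value of joint lid above 0.9 rad), for 0.2 s.
2. the lid is fully shut (value of joint lid below 0.05 rad), for 0.2 s.
At the end, for the whole second after the job is handed in: The pack lies flat in the case, label up (within 0.12 rad), its centre less than 30 mm above the case's underside; the other pack still lies flat; the lid is shut to within 0.05 rad; the pack is at rest (angle between pack's own x axis and vertical above 3.02 rad and z of pack_center in the frame of case below 0.03 m and x of pack_center in the frame of case between -0.07 and 0.07 m and y of pack_center in the frame of case between -0.12 and 0.12 m and angle between flat_pack's own z axis and vertical below 0.12 rad and z of flat_pack in the frame of case below 0.012 m and value of joint lid below 0.05 rad and linear speed of pack below 0.02 m/s); the robot touches nothing.
It fails at once if the standing pack is lifted: its centre more than 60 mm above the table (height (world z) of pack_center above 0.06 m).
It fails at once if the flat pack is lifted by 20 mm or shifted by more than 25 mm (height (world z) of flat_pack above 0.025 m or distance of flat_pack from where it was at the start of the episode above 0.025 m).
It fails at once if the pack is squeezed or pressed with more than 40 N (contact force between the fingers and pack above 40 N).
It fails at once if a thing around the case is moved by more than 30 mm (distance of any of spray, tape, driver, cup, pen, pawn from where it was at the start of the episode above 0.03 m).
It also fails if it takes over 48 s, if anything falls off the work surface, if the arm or the gripper's body presses on something with over 40 N, if the wrist force passes 120 N, or if a joint passes its speed limit or range.

## Working session

There is one attempt and no reset: what is moved stays moved. The work goes in short steps, Python scripts to look and compute and a tool call to move; the robot and the scene stay as the last step left them, time stands still between calls to the robot, and variables do not carry over. Pictures are saved under pics/ and viewed, about 8 in all and at most 12, crops included, and the job is handed in when it is done.

Besides the shell and the picture viewer there is one more tool, called after "Request:" by a JSON object that holds its "op" and its "data", one argument or row to a line. carry_out: Moves the arm, as the interface text tells. Its arguments: {"type":"object","properties":{"deltas":{"type":"array"},"hand":{"type":"number"},"newtons":{"type":"number"}},"required":["deltas"]}

```bash
mkdir -p pics; cat > h.py <<'E'
import numpy as np, cv2
from station import readout, read_camera, get_calibration, bot, models
def cal(n):
    c=get_calibration(n); f=192/np.tan(np.radians(c['fov_y'])/2)
    return np.array([[f,0,c['cx']],[0,f,c['cy']],[0,0,1]]),np.array(c['D'],float),np.array(c['world_from_camera'])
def ray(n,rc,z):
    K,D,T=cal(n); u=cv2.undistortPoints(np.array([[[rc[1],rc[0]]]],float),K,D)[0,0]
    d=T[:3,:3]@np.r_[u,1]; return T[:3,3]+d*(z-T[2,3])/d[2]
def proj(n,P):
    K,D,T=cal(n); W=np.linalg.inv(T)
    return cv2.projectPoints(np.array(P,float).reshape(-1,1,3),cv2.Rodrigues(W[:3,:3])[0],W[:3,3],K,D)[0][:,0,::-1]
def save(n,name,crop=None,s=1):
    im=read_camera(n)[...,::-1]
    if crop: im=im[crop[0]:crop[1],crop[2]:crop[3]]
    cv2.imwrite('pics/'+name,cv2.resize(im,None,fx=s,fy=s,interpolation=cv2.INTER_CUBIC))
E
python3 - <<'E'
from h import *
a=read_camera('scene');b=read_camera('top')
cv2.imwrite('pics/a.png',cv2.resize(np.vstack([a,b])[...,::-1],None,fx=.78,fy=.78) if 0 else a[...,::-1]); cv2.imwrite('pics/b.png',cv2.resize(b[...,::-1],None,fx=1.5,fy=1.5))
for n in('scene','top'):
  print(n,cal(n)[2].round(3).tolist())
  for q in('pack','flat_pack','case','lid','pen','cup','spray','pawn','tape','driver'):
    print(q,[(np.round(d['centre']),round(d['score'],2)) for d in models.spot_in(q,n)][:4])
print(readout.get_obs())
E
```

```text
scene [[-0.768, 0.435, -0.471, 1.071], [0.641, 0.536, -0.55, 0.664], [0.013, -0.723, -0.69, 0.795], [0.0, 0.0, 0.0, 1.0]]
pack [(array([145., 237.]), 0.81), (array([169., 195.]), 0.67)]
flat_pack []
case [(array([235., 290.]), 0.77)]
lid [(array([218., 286.]), 0.95)]
pen [(array([198., 326.]), 0.71)]
cup []
spray [(array([292., 390.]), 0.94)]
pawn [(array([226., 386.]), 0.54)]
tape [(array([245., 374.]), 0.61)]
driver [(array([194., 222.]), 0.78)]
top [[0.001, -0.997, 0.083, 0.516], [-1.0, -0.002, -0.009, 0.06], [0.009, -0.083, -0.996, 1.006], [0.0, 0.0, 0.0, 1.0]]
pack [(array([182., 318.]), 0.88), (array([241., 318.]), 0.7), (array([212., 228.]), 0.6)]
flat_pack [(array([228., 188.]), 0.57)]
case [(array([205., 206.]), 0.69)]
lid [(array([180., 186.]), 0.94)]
pen [(array([266., 210.]), 0.65)]
cup [(array([126., 267.]), 0.57), (array([214., 225.]), 0.44)]
spray [(array([199.,  87.]), 0.69)]
pawn [(array([274., 146.]), 0.71), (array([125., 265.]), 0.22)]
tape [(array([232., 131.]), 0.71)]
driver [(array([195., 278.]), 0.75), (array([208., 206.]), 0.39)]
{'t': 1.1, 'q': array([-1.25210243,  0.47704173,  0.02238173,  1.55539525, -0.01150225,
        1.10931426, -0.08307727]), 'joint_vel': array([-3.53148907e-04, -5.45867795e-04,  9.17949963e-05, -1.68921067e-03,
        3.46941342e-04, -1.75420226e-03,  1.47282773e-03]), 'joint_torque': array([ 5.61945558e-05, -5.96352839e+01,  1.60664555e+00, -2.81542128e+01,
        1.24329625e-02,  1.91366795e-03, -3.01118610e-05]), 'eef_pos': array([0.2794078 , 0.61446926, 0.24828156]), 'tool_rot': array([ 1.17400324e-07,  8.40814796e-01,  5.41322897e-01, -1.89288820e-05]), 'contact_force': array([0.22517525, 0.5359009 , 0.06985578]), 'torque': array([-0.03389351,  0.01464586, -0.01424013]), 'gripper_width': 0.9992071929542834}
```

View pics/a.png

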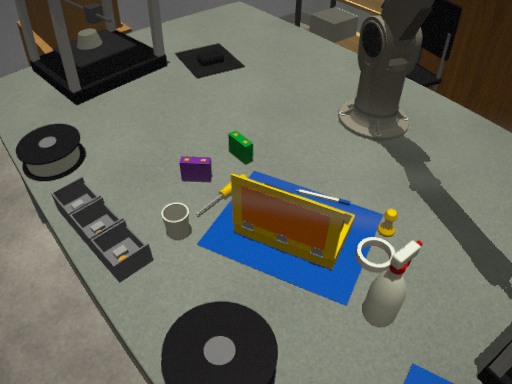

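View pics/b.png

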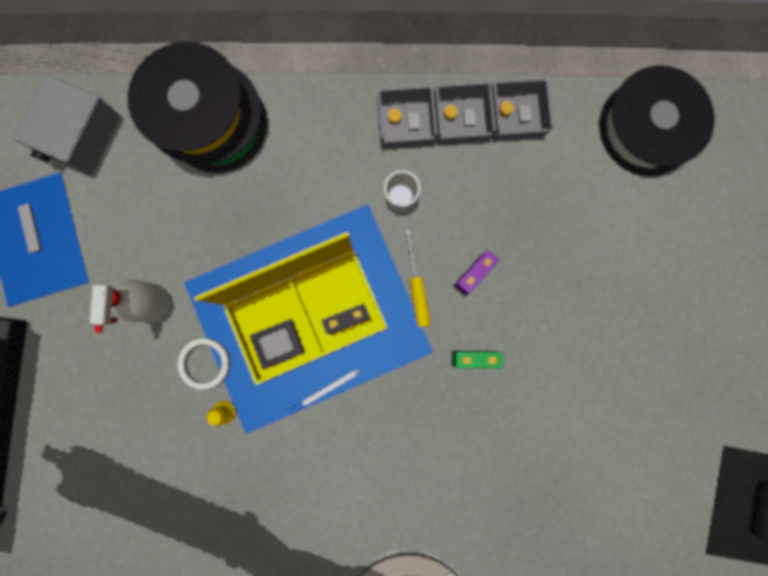

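The scene picture shows the lid standing upright with its back to the camera. In the top picture (1.5x) the flat pack is at about (278,344) in the left bay and the black standing pack at about (347,320) in the right bay. Look-alikes are the green block at (478,360) and the purple one at (477,272), both outside the case. I choose the black one at full-picture row 213, column 231, and check it in a crop.

```bash
python3 - <<'E'
from h import *
save('top','c.png',(130,295,115,295),4.4)
for p in [(284,187),(206,368),(352,432),(432,247)]: print('mat',ray('top',np.array(p)/1.5,0.002).round(4))
for p in [(382,258),(328,385)]: print('front rim',ray('top',np.array(p)/1.5,.04).round(4))
print('pack',ray('top',(213,231),.071))
E
```

```text
mat [0.5969 0.4046 0.002 ]
mat [0.7431 0.0721 0.002 ]
mat [ 0.4737 -0.0453  0.002 ]
mat [0.3296 0.2888 0.002 ]
front rim [0.4227 0.2624 0.04  ]
front rim [0.5171 0.0411 0.04  ]
pack [0.53136146 0.10716357 0.071     ]
```

View pics/c.png

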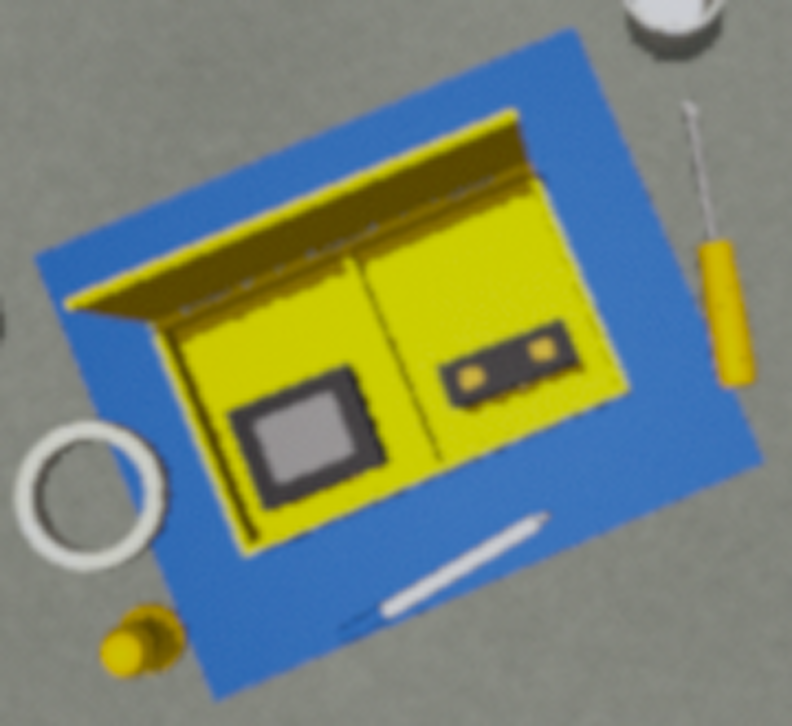

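```bash
cat >> h.py <<'E'
CASE=None
E
python3 - <<'E'
from h import *
from scipy.optimize import least_squares
o=lambda c,r:np.array([(r+.5)/4.4-.5+130,(c+.5)/4.4-.5+115])
L=[(-.075,.125,.04),(-.075,-.125,.04),(.075,.125,.04),(.185,.15,.002)]
pts=[((-.075,.125,.04),(248,556)),((-.075,-.125,.04),(628,390)),((.075,.125,.04),(155,326)),((-.075,0,.04),(440,462))]
rot=lambda t:np.array([[np.cos(t),-np.sin(t)],[np.sin(t),np.cos(t)]])
def W(p,P): P=np.array(P,float).reshape(-1,3); return np.c_[P[:,:2]@rot(p[2]).T+p[:2],P[:,2]]
f=lambda p:(proj('top',W(p,[a for a,_ in pts]))-[o(*b) for _,b in pts]).ravel()
s=least_squares(f,[.54,.18,-.4]); p=s.x; print('case',p.round(4),'res',s.fun.round(1))
m=np.mean([ray('top',o(*q),.002) for q in [(38,258),(573,30),(762,462),(217,700)]],0); print('mat c',m)
def lidpts(a,y): # inner edge
    return [.075-.15*np.cos(a),y,.04+.15*np.sin(a)]
g=lambda a:(proj('top',W(p,[lidpts(a[0],.125),lidpts(a[0],-.125)]))-[o(66,303),o(518,110)]).ravel()
s2=least_squares(g,[1.5]);print('lid',s2.x,s2.fun.round(1))
C=[(440,368),(565,320),(580,368),(455,408)]
R=rot(p[2])
for c in C+[(470,378),(543,348)]:
    w=ray('top',o(*c),.071); print(c,w.round(3),(R.T@(w[:2]-p[:2])).round(4))
# tool frame now
from scipy.spatial.transform import Rotation as Ro
q=readout.get_obs()['tool_rot']; M=Ro.from_quat(q[[1,2,3,0]]).as_matrix();print(M.round(3), 'case x',R[:,0])
for n,q,z in [('pawn',(125,650),.07),('tape',(90,495),.02)]: print(n,ray('top',o(*q),z))
E
```

```text
case [0.5391 0.1813 0.4146] res [-0.3 -0.2 -1.   1.  -0.6 -0.9  1.8  0.1]
mat c [0.53676565 0.18204618 0.002     ]
lid [1.59644872] [ 0.1  0.4 -0.4  0.2]
(440, 368) [0.531 0.149 0.071] [-0.0208 -0.0262]
(565, 320) [0.559 0.077 0.071] [-0.0243 -0.1037]
(580, 368) [0.531 0.068 0.071] [-0.0533 -0.1005]
(455, 408) [0.508 0.14  0.071] [-0.0455 -0.0251]
(470, 378) [0.525 0.132 0.071] [-0.033  -0.0399]
(543, 348) [0.542 0.089 0.071] [-0.0341 -0.0855]
[[ 0.414  0.91  -0.   ]
 [ 0.91  -0.414  0.   ]
 [ 0.    -0.    -1.   ]] case x [0.91527445 0.40283083]
pawn [0.36846275 0.32860537 0.07      ]
tape [0.45364358 0.3663508  0.02      ]
```

Crop confirms the black pack with two brass contacts at (470,378) and (543,348), standing in the right bay. The case is at (0.539, 0.181) with yaw 23.8°, the lid is at about 1.60 rad, and the pack's front face is at case x of about -0.05. Moving above the front wall, turned so that tool x equals case x, with the fingers shut.

Request:
{"op": "carry_out", "data": {
  "deltas": [
    [[-2,2,0],2],
    [[-6,6.2,0],7],
    [[-11,11.4,0],13],
    [[-16,16.6,0],19],
    [[-21,21.8,0],25],
    [[-26,27,0],31],
    [[-31,32.1,0],37],
    [[-35.5,36.8,0],41.7],
    [[-38.5,39.9,0],41.7],
    [[-39.2,40.6,0],41.7]
  ],
  "hand": 0,
  "newtons": 20
}}

```text
t: 2.4
eef_pos: [0.4875, 0.0864, 0.2488]
tool_rot: [0.0, 0.979, 0.205, 0.001]
contact_force: [-0.2, -0.2, -0.2]
gripper_width: -0.001
```

Request:
{"op": "carry_out", "data": {
  "deltas": [
    [[0,0,2],0],
    [[0,0,5],0],
    [[0,0,8],0],
    [[0,0,9],0],
    [[0,0,9],0]
  ]
}}

```text
t: 3.02
eef_pos: [0.4876, 0.0864, 0.1588]
tool_rot: [0.0, 0.979, 0.205, 0.0]
contact_force: [0.1, -0.6, -0.0]
gripper_width: 0.001
```

```bash
python3 - <<'E'
from h import *
from scipy.spatial.transform import Rotation as Ro
save('top','d.png',(130,295,115,295),4.4)
s=readout.get_obs(); p=np.array([.5391,.1813,.4146]);c,n=np.cos(p[2]),np.sin(p[2]);d=s['eef_pos'][:2]-p[:2]
print(s['t'],'case xy',c*d[0]+n*d[1],-n*d[0]+c*d[1],s['eef_pos'],s['contact_force'],s['gripper_width'])
M=Ro.from_quat(s['tool_rot'][[1,2,3,0]]).as_matrix();print(np.degrees(np.arctan2(M[1,0],M[0,0])),M[:,2])
E
```

```text
3.075 case xy -0.0848400460932153 -0.0662232292862051 [0.48812411 0.08651177 0.15943216] [0.5390927  0.24347628 0.09927522] 0.002560940657052765
23.667181813552173 [ 1.88180388e-03  2.95134149e-04 -9.99998186e-01]
```

View pics/d.png

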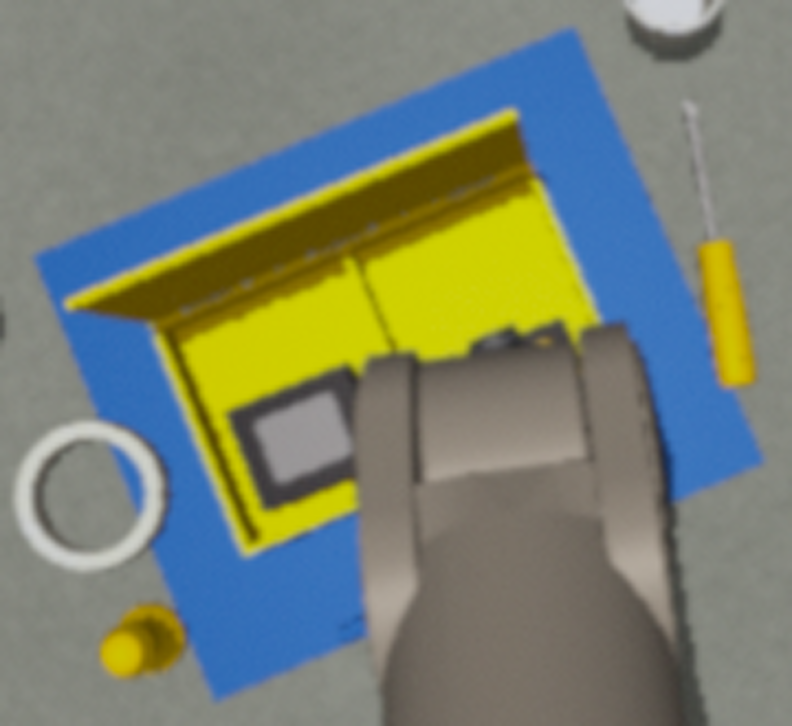

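The arm covers the pack from above; the gripper is in line with it, and the lid and flat pack are unchanged. Descending to a fingertip height of about 58 mm, then a slow push.

Request:
{"op": "carry_out", "data": {
  "deltas": [
    [[0,-0.2,3],0],
    [[0,-0.2,6],0],
    [[0,-0.2,8.4],0],
    [[0,-0.2,8.4],0],
    [[0.8,-0.2,8.4],0],
    [[1.4,-0.2,8.4],0],
    [[1.8,-0.2,8.4],0],
    [[2.1,-0.2,8.4],0]
  ]
}}

```text
t: 4.08
eef_pos: [0.5071, 0.0971, 0.0758]
tool_rot: [-0.0, 0.979, 0.205, 0.001]
contact_force: [0.3, -0.3, -0.2]
gripper_width: 0.002
```

Request:
{"op": "carry_out", "data": {
  "deltas": [
    [[0.3,0,0],0],
    [[0.6,0,0],0],
    [[0.9,0,0],0],
    [[1.2,0,0],0]
  ]
}}

```text
t: 4.58
eef_pos: [0.5183, 0.1019, 0.0758]
tool_rot: [0.0, 0.979, 0.205, 0.001]
contact_force: [-0.6, 0.4, -0.5]
gripper_width: -0.002
```

```bash
python3 - <<'E'
from h import *
a=read_camera('scene')[120:280,180:360];b=read_camera('top')[140:280,150:330]
f=lambda i:cv2.resize(i[...,::-1],(400,int(400*i.shape[0]/i.shape[1])),interpolation=cv2.INTER_CUBIC)
A,B=f(a),f(b);h=min(len(A),len(B));cv2.imwrite('pics/e.png',np.hstack([A[:h],B[:h]]))
E
```

```text
(no output)
```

View pics/e.png

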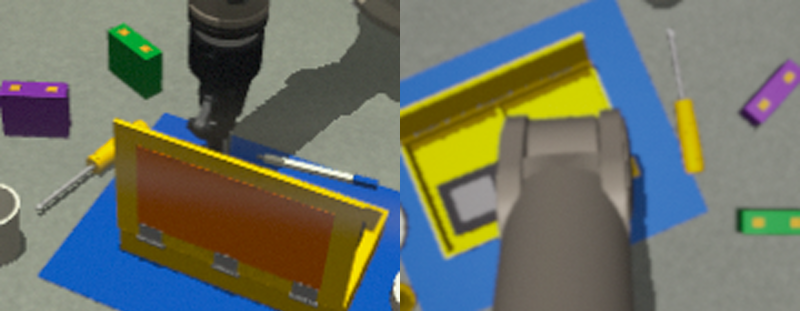

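The lid and arm hide most of the pack, but one contact still shows at (633,170) in the right half, so the pack is not over yet. Continuing the push.

Request:
{"op": "carry_out", "data": {
  "deltas": [
    [[0.3,0,0],0],
    [[0.7,0,0],0],
    [[1.1,0,0],0],
    [[1.5,0,0],0],
    [[1.8,0,0],0],
    [[1.8,0,0],0]
  ]
}}

```text
t: 5.42
eef_pos: [0.5353, 0.1094, 0.0759]
tool_rot: [0.0, 0.979, 0.205, 0.002]
contact_force: [-1.0, 0.0, -0.1]
gripper_width: 0.001
```

Request:
{"op": "carry_out", "data": {
  "deltas": [
    [[0,0,0],0],
    [[-1,0,-1],0],
    [[-3,0,-4],0],
    [[-7,0,-8],0],
    [[-11,0,-10],0],
    [[-15,0,-10],0]
  ]
}}

```text
t: 6.18
eef_pos: [0.3968, 0.0485, 0.177]
tool_rot: [-0.001, 0.979, 0.205, 0.003]
contact_force: [0.0, -0.1, -0.4]
gripper_width: -0.0
```

```bash
python3 - <<'E'
from h import *
save('top','f.png',(130,295,115,295),4.4)
print(readout.get_obs()['eef_pos'])
E
```

```text
[0.39063736 0.04576777 0.17521839]
```

View pics/f.png

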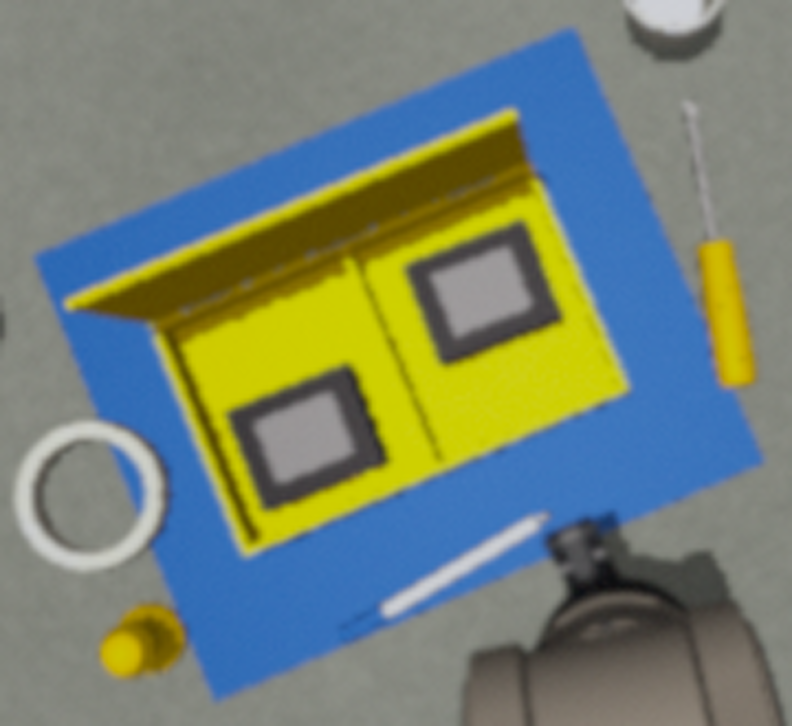

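The pack lies flat with its label up, centred at about (483,290) in the right bay; the flat pack and the bystanders have not moved. Next I go up, over and behind the lid.

Request:
{"op": "carry_out", "data": {
  "deltas": [
    [[0,0,-4],0],
    [[0,-1,-9],0],
    [[4,-2,-9.5],0],
    [[9,-3,-9.5],0],
    [[14,-4,-9.5],0],
    [[19,-5.4,-9.5],0],
    [[24,-5.4,-9.5],0],
    [[29,-5.4,-9.5],0],
    [[32,-5.4,-9.5],0],
    [[32.5,-5.4,-9.5],0]
  ]
}}

```text
t: 7.48
eef_pos: [0.6676, 0.2252, 0.2693]
tool_rot: [-0.0, 0.979, 0.204, -0.001]
contact_force: [-1.1, -0.4, 0.9]
gripper_width: 0.001
```

Request:
{"op": "carry_out", "data": {
  "deltas": [
    [[0,0,0],0],
    [[0,0,3],0],
    [[0,0,6],0],
    [[0,0,9],0],
    [[0,0,9.5],0],
    [[0,0,9.5],0]
  ]
}}

```text
t: 8.22
eef_pos: [0.6673, 0.225, 0.1754]
tool_rot: [-0.001, 0.979, 0.204, -0.001]
contact_force: [0.0, 0.3, -0.8]
gripper_width: 0.002
```

```bash
cat >> h.py <<'E'
def st():
    s=readout.get_obs(); p=np.array([.5391,.1813,.4146]);c,n=np.cos(p[2]),np.sin(p[2]);d=s['eef_pos'][:2]-p[:2]
    print(s['t'],'case xyz',c*d[0]+n*d[1],-n*d[0]+c*d[1],s['eef_pos'][2],s['contact_force'],s['tool_rot'])
E
python3 - <<'E'
from h import *
save('scene','g.png',(100,330,170,450),2.6); st()
E
```

```text
8.275 case xyz 0.1354712074932041 -0.011696735927097746 0.176013531419845 [ 0.48694579 -0.13812875  0.25470361] [-6.25356566e-04  9.78972683e-01  2.03990289e-01 -2.38529498e-04]
```

View pics/g.png

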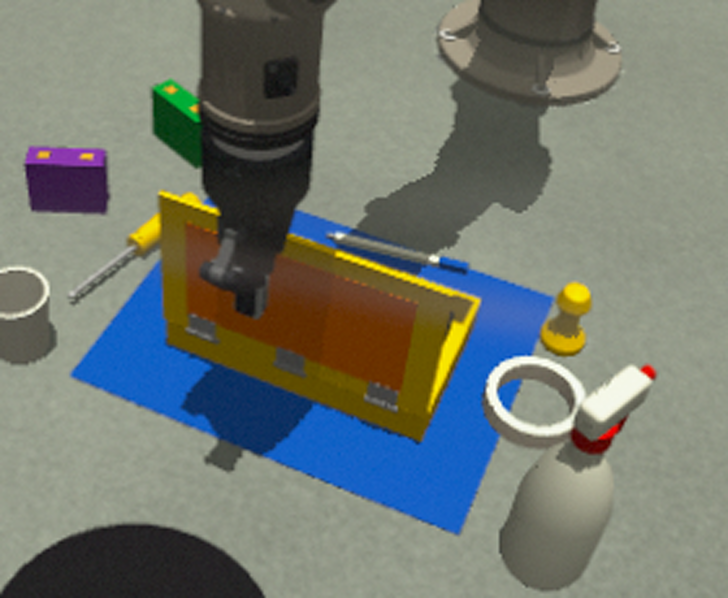

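The finger is behind the lid, with the bottle and cup well clear. Pushing the lid along its arc.

Request:
{"op": "carry_out", "data": {
  "deltas": [
    [[-2,0,0],0],
    [[-4,0,0],0],
    [[-5.6,0,0],0],
    [[-7.2,0,0.1],0],
    [[-9,0,0.7],0],
    [[-10.6,0,1.4],0],
    [[-11.6,0,2.1],0],
    [[-12.5,0,2.8],0],
    [[-13.4,0,3.6],0],
    [[-14.2,0,4.5],0]
  ]
}}

```text
t: 9.52
eef_pos: [0.5372, 0.1683, 0.1305]
tool_rot: [-0.001, 0.979, 0.204, -0.0]
contact_force: [0.1, -0.9, 1.0]
gripper_width: -0.002
```

```bash
python3 - <<'E'
from h import *
st()
E
```

```text
9.525 case xyz -0.006966420063322034 -0.011120767851747981 0.13052810421117855 [ 0.06921675 -0.86853072  1.00223542] [-6.19932840e-04  9.78976630e-01  2.03971382e-01 -2.21411751e-04]
```

Request:
{"op": "carry_out", "data": {
  "deltas": [
    [[-0.6,0,1],0],
    [[-1.2,0,2],0],
    [[-1.6,0,3.1],0],
    [[-2,0,4.3],0],
    [[-2.2,0,5.2],0],
    [[-2.3,0,5.9],0],
    [[-2.4,0,6.4],0],
    [[-2.4,0,6.7],0],
    [[-2.4,0,6.8],0],
    [[-2.4,0,6.8],0]
  ]
}}

```text
t: 10.78
eef_pos: [0.5152, 0.1588, 0.0631]
tool_rot: [-0.001, 0.979, 0.204, -0.0]
contact_force: [-2.1, -0.9, 5.2]
gripper_width: 0.003
```

```bash
python3 - <<'E'
from h import *
st()
E
```

```text
10.775 case xyz -0.030904554907409863 -0.010966435315473682 0.06310361391875148 [-2.07756709 -0.9398506   5.23315764] [-7.94148511e-04  9.78986527e-01  2.03923304e-01 -1.90378475e-04]
```

Request:
{"op": "carry_out", "data": {
  "deltas": [
    [[0,0,0.1],0],
    [[0,0,0.2],0],
    [[0,0,0.2],0]
  ]
}}

```text
t: 11.15
eef_pos: [0.5153, 0.1588, 0.0628]
tool_rot: [-0.001, 0.979, 0.204, -0.0]
contact_force: [-7.4, -1.6, 20.0]
gripper_width: 0.0
```

Request:
{"op": "carry_out", "data": {
  "deltas": [
    [[0,0,-1],0],
    [[0,0,-4],0],
    [[-4,0,-9],0],
    [[-8,0,-13],0],
    [[-12,0,-15],0],
    [[-15,0,-15],0],
    [[-15,0,-15],0]
  ]
}}

```text
t: 12.02
eef_pos: [0.3763, 0.0979, 0.2132]
tool_rot: [-0.002, 0.979, 0.204, -0.0]
contact_force: [0.2, 0.2, 0.2]
gripper_width: -0.001
```

```bash
python3 - <<'E'
from h import *
a=read_camera('scene')[120:300,180:420];b=read_camera('top')[130:295,110:330]
f=lambda i:cv2.resize(i[...,::-1],(400,300),interpolation=cv2.INTER_CUBIC)
cv2.imwrite('pics/i.png',np.hstack([f(a),f(b)])); st()
p=np.array([.5391,.1813,.4146]);c,n=np.cos(p[2]),np.sin(p[2])
for ang in (0,.05,.1):
  P=[]
  for y in(.125,-.125):
    x,z=.075-.15*np.cos(ang)+.006*np.sin(ang),.04+.15*np.sin(ang)+.006*np.cos(ang); P.append([p[0]+c*x-n*y,p[1]+n*x+c*y,z])
  q=proj('top',P); print(ang,[((r[1]-110)*400/220+400,(r[0]-130)*300/165) for r in q],[((r[1]-180)*400/240,(r[0]-120)*300/180) for r in proj('scene',P)])
E
```

```text
12.125 case xyz -0.18015908276233006 -0.010655866734973124 0.21333987705334054 [ 0.55618887  0.06906502 -1.02631537] [-1.73888882e-03  9.79012096e-01  2.03793934e-01  5.69151398e-04]
0 [(np.float64(509.6248023035778), np.float64(228.91630484682258)), (np.float64(669.8168170604904), np.float64(158.63345729039895))] [(np.float64(289.1320835493145), np.float64(153.41531260727066)), (np.float64(133.16515541447728), np.float64(100.08154129383058))]
0.05 [(np.float64(508.3555162373692), np.float64(229.1240850610606)), (np.float64(669.8072771838068), np.float64(158.2922680196869))] [(np.float64(289.9083182051574), np.float64(150.00530634536824)), (np.float64(133.1212107841327), np.float64(96.62096253766484))]
0.1 [(np.float64(506.9687317698985), np.float64(229.08690423384127)), (np.float64(669.6908760404592), np.float64(157.70374324736667))] [(np.float64(290.6105605241375), np.float64(146.74251655680067)), (np.float64(132.96846737152103), np.float64(93.28798710023597))]
```

View pics/i.png

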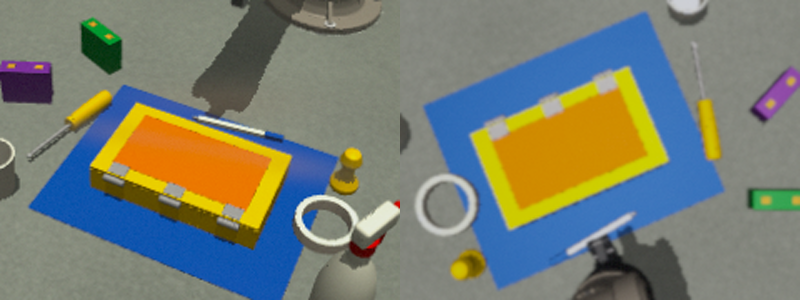

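The lid is shut. Its free-edge corners in the scene view, at about (290,154) and (134,102), match the projection for angle 0, and pressing met a hard stop. The bystanders are in place and the arm is clear.

```bash
python3 -c "
from station import bot; print(bot.hand_in())"
```

```text
the job is handed in; nothing more can be done
None
```

I tipped the standing black pack over towards the lid with shut fingertips, then pushed the lid shut from behind along its arc. I handed the job in at about 12.1 s on the robot's clock.

- **Pack:** after the push, the top picture showed it lying flat with its label up in the right bay. The other pack had not moved. The measured contact force stayed around 1 N in the readings taken during the push.
- **Lid:** its free-edge corners match the projection for angle 0 to within a pixel or two. When I pressed down, the force rose to 20 N over only 0.3 mm, which points to a hard stop.
- **Surroundings:** the things around the case that show in the last pictures look unmoved, and the arm ended clear of everything.
- **Not checked:** the packs cannot be seen under the closed lid, so their final position rests on the picture taken before closing. No check failed or disagreed.

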